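# Show the top biscuit's underside to the tablet camera before closing the sandwich

### The job

Make up the chocolate biscuit sandwich as far as its lid: lay the round chocolate disc flat on the biscuit on the plate, centred so that biscuit shows all round it, and let go of it. Then take the round biscuit off the baking tray and show the pastry chef on the video call how its underside has browned: hold it in the air in front of the tablet's front camera, underside to the lens and square to it, centred on the lens about 15 cm away, and finish still holding it there. Do not drop either piece, and leave everything else, the plate and the tablet included, where it stands.

Things in the scene. Friction and masses are not known exactly. Their poses are not given: they have to be found in the camera images.
- choc_mid (a point): centre (half-way up) of the loose round dark chocolate disc, 40 mm diameter, 8 mm thick, lying flat on a bamboo board 12 mm thick (150 x 130 mm); z axis up. An oblong chocolate bar (64 x 22 x 9 mm) lies 66 to 78 mm from it, centre to centre, on the same board.
- base_mid (a point): centre (half-way up) of the loose round bottom biscuit, 58 mm diameter, 12 mm thick, lying flat in the middle of the plate; its underside is 5 mm above the table; z axis up
- plate: white side plate, 156 mm diameter, rim 16 mm high, its flat floor 5 mm above the table; origin at the centre of its underside. It and the board trade places.
- lid_mid (a point): centre (half-way up) of the loose round biscuit on the steel baking tray, 58 mm diameter, 12 mm thick, top with a ring of pricked holes, underside darker; z axis points from the underside to the top (up at the start). It is the only round one of three biscuits lying in a row along the tray, whose centres are 88 mm apart within 10 mm; any of the three places.
- tray: shallow steel baking tray, 280 mm along its y axis (the row of biscuits), 200 mm along its x axis, rim 18 to 21 mm high, floor 3 mm above the table; origin at the centre of its underside
- tablet_camera (a point): front camera lens, mid upper (far) long edge of a black tablet (246 x 166 x 8 mm), landscape on a post stand, screen to the robot; lens 0.13 to 0.16 m above the table. z axis: the line of sight, out of the screen, 29 to 43 degrees from vertical (varies), leaning to the robot; x: up the screen; y: along the edge, to the robot's left. Its stiff head is not to be moved.
- square: square biscuit on the tray, 52 x 52 x 12 mm, not used; origin at the centre of its underside
- finger: oblong biscuit on the tray, 74 x 24 x 12 mm, not used; origin at the centre of its underside
- board: bamboo board under the chocolate, 150 (x) x 130 (y) x 12 mm; origin at the centre of its underside
- chocbar: oblong chocolate bar on the board, 64 x 22 x 9 mm, not used; origin at the centre of its underside
- paddle: bamboo rice paddle lying on the table, 215 mm long, blade 64 mm wide, 8 mm thick, not used; origin on its underside near the middle, handle towards -x of its own frame
- bento: shut aluminium bento box, 121 x 185 x 53 mm, not used; origin at the centre of its underside
- mold: mint silicone cupcake mold with six cups, 172 x 255 x 33 mm, not used; origin at the centre of its underside
There are look-alikes about, which are no part of the job. What is shaped like the part that bears base_mid but blue or purple is not meant.

How it is judged:
By the outcome, as a careful person would: the job done as asked, in the order asked, and still so for the second after the job is handed in, while the arm keeps its last pose, push and grip.
It also fails if it takes over 61 s, if anything falls off the work surface, if the arm or the gripper's body presses on something with over 40 N, if the wrist force passes 120 N, or if a joint passes its speed limit or range.

### The arm

A 6-joint arm with a two-finger parallel gripper is mounted at the origin on the work surface. World frame = base frame: x ahead of the robot, y to its left, z up, the work surface at z = 0. Lengths are in m, angles in rad, forces in N, time in s.
With the tool pointing down it reaches from about 0.35 to 0.975 m from the base axis. Payload 4.9 kg.
Tool frame: the origin (TCP) lies at the very end of the fingers, on their centre line; the grasp point (between the pads) lies behind it (manip.pinch_z is the y of the grasp point in the tool frame, in m); y points along the fingers, x is the direction in which the jaws open and shut, and the axes are right-handed (so a half turn about y gives the same grasp; the last joint's range is limited). The gripper opens to 85 mm and grips with 20 to 120 N. Pads are 22 mm wide; open, the fingers measure 114 mm over their backs; the gripper's body (76 mm by 85 mm) begins 54 mm behind the grasp point. The pads swing forward as they close: fully open they stand 13 mm farther back than shut.
Start: joints at [1.141, 0.053, 1.613, -0, 1.476, -0.119], TCP at [0.191, 0.595, 0.231] pointing down, gripper open.
Joint ranges: [-3.01, 3.01], [-1.01, 2.22], [0.06, 2.58], [-1.02, 4.17], [0.09, 2.62], [-3.14, 3.14]. Speed limits (rad/s): [2.57, 2.57, 3.14, 3.14, 3.14, 3.14].

### API

Orientations are given as a unit quaternion [w, x, y, z].
In Python, from plant import manip gives the robot as it stands.
- The arm moves only by the tool drive_tool, never from a script. Its argument "motion" is a list of rows, each a list of 3 entries, a list of its own where there are three numbers: the shift along the tool's x, y, z in units of 25 mm (1.0 is 25 mm), then the turn, a rotation vector about the tool's x, y, z in units of 5 degrees (1.0 is 5 degrees), then the closure, from -1 (fully open) to 1 (shut). A call has 1 to 12 rows; each row shifts and turns the commanded pose from where the row before left it, along the tool's axes as they then stand; what a row does not reach is not made up. A row lasts 1/10 s, in which the tool goes at most 50 mm and 8.59 degrees, less where a joint would pass 70% of its speed; a pose out of reach is approached as far as the arm can. A call is refused whole if a number of a shift passes 1 or a number of a turn 1, either way. A call with a gripper value outside its range is refused whole. The fingers move at their own pace and stop on an object; the grip force is fixed at half the most. Time passes only in rows, so rows that do not move let the fingers close. It gives the time, the measured TCP pose, the force and the opening at its end, in the units of the state.
- manip.state(): the state, without advancing time (a new reading comes with each control period).
- manip.grab_frame(name): name is "scene" or "side" or "wrist"; returns a dict with "img" (384x512x3 uint8, blue, green, red), "range_z" (384x512 float32, m along the optical axis (not along the pixel's ray), 0 where there is no reading), "camera_matrix" (3x3 intrinsics, pixels), "world_from_camera" (4x4, takes a point from camera to world coordinates); the wrist camera has in their place "T_tool_cam" (4x4, takes a point from camera to tool coordinates, whose origin is the TCP and whose axes are the tool frame's). Camera axes: x right, y down, z forward; pixel columns grow to the right and rows downward; lengths in m; the calibration is good to about 2 mm. A picture is of the moment at which its call begins: read the wrist's pose just before it.
- manip.job_done(): hands the job in, once; it reports no verdict.
The state is a dict: "time": time; "joint_pos": joint angles; "joint_vel": joint speeds; "joint_efforts": joint torques, N m; "tool_pos": TCP position; "tool_rot": TCP orientation; "contact_force": force on the tool from outside, world axes, zero at the start; "ft_torque": the same for the moment, N m; "gripper_width": opening from 0.0 (shut) to 1.0 (fully open).
Only numpy, scipy, OpenCV 4.12 (cv2) and the standard library are available. Lean on these libraries where they do the work, as an engineer would, in place of code of your own. Each camera call takes 0.05 s, during which the arm holds its last target. There are 200 camera calls.

## Working session

There is one attempt and no reset: what is moved stays moved. The work goes in short steps, Python scripts to look and compute and a tool call to move; the robot and the scene stay as the last step left them, time stands still between calls to the robot, and variables do not carry over. Pictures are saved under pics/ and viewed, about 8 in all and at most 12, crops included, and the job is handed in when it is done.

Besides the shell and the picture viewer there is one more tool, called after "Emit:" as a command line: name --argument value ..., lists and objects as JSON in quotes. drive_tool: Moves the arm, as the interface text tells. Its arguments: {"type":"object","properties":{"motion":{"type":"array","items":{"type":"array"}}},"required":["motion"]}

```bash
ls; mkdir -p pics
cat > h.py <<'E'
import numpy as np, cv2, pickle
from scipy.spatial.transform import Rotation as R
from plant import manip
def Tm(p,q):
    T=np.eye(4);T[:3,:3]=R.from_quat([q[1],q[2],q[3],q[0]]).as_matrix();T[:3,3]=p;return T
def tool():
    s=manip.state();return Tm(s["tool_pos"],s["tool_rot"])
def grab(n):
    T=tool();f=manip.grab_frame(n)
    f["T"]=f["world_from_camera"] if n!="wrist" else T@f["T_tool_cam"]
    return f
def onplane(f,u,v,z):
    K=f["camera_matrix"];d=f["T"][:3,:3]@np.linalg.solve(K,[u,v,1.]);c=f["T"][:3,3]
    return c+d*(z-c[2])/d[2]
def cloud(f):
    K=f["camera_matrix"];Z=f["range_z"];v,u=np.mgrid[:Z.shape[0],:Z.shape[1]]
    P=np.stack([(u-K[0,2])/K[0,0]*Z,(v-K[1,2])/K[1,1]*Z,Z],-1)
    P=P@f["T"][:3,:3].T+f["T"][:3,3];P[Z<=0]=np.nan;return P
def delta(p):  # world target -> tool-axes shift in units
    T=tool();return T[:3,:3].T@(np.array(p)-T[:3,3])/0.025
E
python3 - <<'E'
from h import *
s=manip.state();print(s, manip.pinch_z)
print(tool())
ims=[]
for n in("scene","side","wrist"):
    f=grab(n);pickle.dump(f,open(n+"0.pkl","wb"));ims.append(f["img"])
    print(n,f["camera_matrix"].tolist(),f["T"].round(3).tolist(),f.get("T_tool_cam"))
    cv2.imwrite(f"pics/{n}0.png",cv2.resize(f["img"],(800,600),interpolation=cv2.INTER_CUBIC))
E
```

```text
pics
{'time': 0.0, 'joint_pos': array([ 1.14100363e+00,  5.33532296e-02,  1.61430980e+00,  2.79230083e-05,
        1.47599552e+00, -1.18985382e-01]), 'joint_vel': array([ 4.16016756e-04, -1.70032350e-03, -4.94564002e-04, -3.77579451e-04,
        5.19037227e-04, -4.77292305e-05]), 'joint_efforts': array([-3.39211583e-04, -3.93675399e+01, -3.70174885e+01, -1.57031764e-04,
        7.07405998e-03,  8.71844719e-06]), 'tool_pos': array([0.19086217, 0.59448504, 0.23005583]), 'tool_rot': array([-0.57101563,  0.57171291,  0.41594223, -0.41722603]), 'contact_force': array([ 0.60978921, -0.52025145, -0.6357228 ]), 'ft_torque': array([ 0.0582574 , -0.03667339,  0.019598  ]), 'gripper_width': 1.0002482904365688} -0.0187
[[ 3.05829011e-01 -8.86089104e-04 -9.52086042e-01  1.90862167e-01]
 [ 9.52084252e-01 -1.86641825e-03  3.05830172e-01  5.94485038e-01]
 [-2.04798355e-03 -9.99997866e-01  2.72826633e-04  2.30055834e-01]
 [ 0.00000000e+00  0.00000000e+00  0.00000000e+00  1.00000000e+00]]
scene [[447.4100729506311, 0.0, 254.84149165452126], [0.0, 447.4100729506311, 189.9665935256284], [0.0, 0.0, 1.0]]
[... 166 characters left out ...]
3583816], [0.0, 387.87336142305514, 194.67465078622277], [0.0, 0.0, 1.0]] [[0.845, -0.292, 0.448, -0.024], [-0.534, -0.476, 0.698, -0.915], [0.01, -0.829, -0.559, 0.857], [0.0, 0.0, 0.0, 1.0]] None
wrist [[337.73694644054183, 0.0, 257.76299094795553], [0.0, 337.73694644054183, 193.7409169257621], [0.0, 0.0, 1.0]] [[0.306, 0.908, 0.287, 0.117], [0.952, -0.292, -0.093, 0.619], [-0.001, 0.302, -0.953, 0.373], [0.0, 0.0, 0.0, 1.0]] [[ 9.99999321e-01 -6.76871465e-04  9.48510668e-04 -9.83807689e-05]
 [-1.10856815e-03 -3.01814317e-01  9.53366083e-01 -1.42320893e-01]
 [-3.59032197e-04 -9.53366488e-01 -3.01814863e-01  7.80257880e-02]
 [ 0.00000000e+00  0.00000000e+00  0.00000000e+00  1.00000000e+00]]
```

View pics/scene0.png

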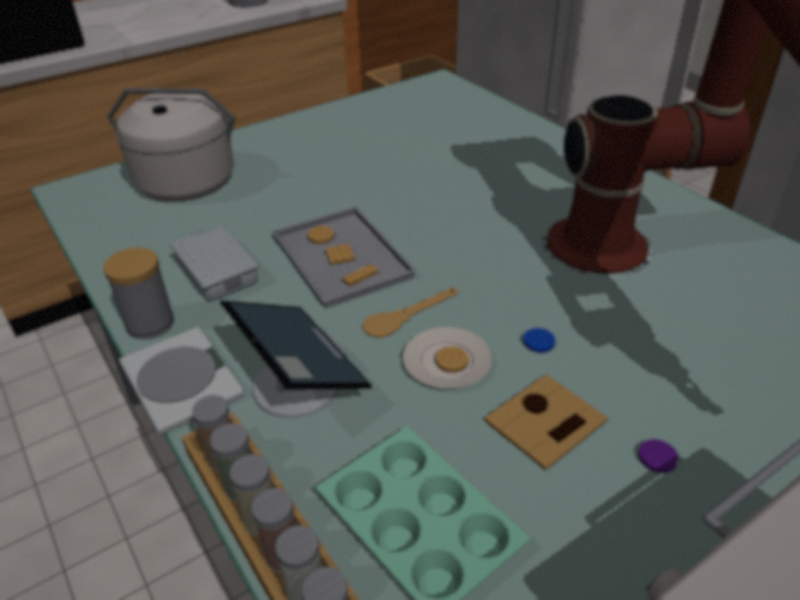

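View pics/side0.png

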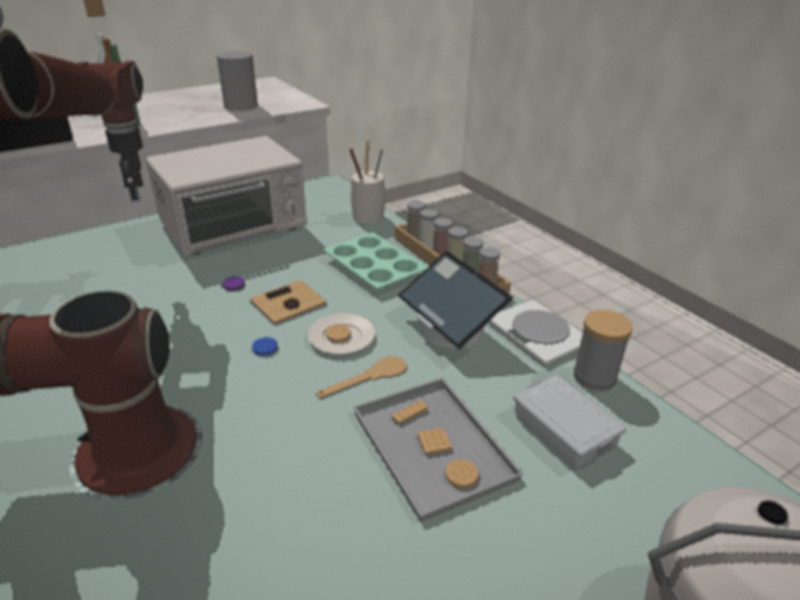

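Candidates (800-px scene image): round biscuit on plate (451,358) = base. The blue (539,340) and purple (658,455) discs are look-alikes, to be ignored. The round chocolate is at (535,403), with the bar at (567,428). On the tray, round (320,234) = lid, square (340,254), finger (361,275). The tablet's upper edge runs (222,300)–(285,388). Measuring next.

```bash
cat > m.py <<'E'
from h import *
for n in("scene","side"):
    f=pickle.load(open(n+"0.pkl","rb"));P=cloud(f);img=f["img"];hsv=cv2.cvtColor(img,cv2.COLOR_BGR2HSV)
    s=0.64
    seeds={"scene":dict(choc=(535,403),base=(451,358),lid=(320,234),bar=(567,428),sq=(340,254),fing=(361,275)),"side":dict(choc=(291,303),base=(338,333),lid=(462,473),bar=(278,292),sq=(434,441),fing=(410,411))}[n]
    H,S,V=cv2.split(hsv)
    for k,(u,v) in seeds.items():
        u,v=int(u*s),int(v*s)
        z={"choc":.02,"bar":.021,"base":.017}.get(k,.015)
        m=(V<75) if k in("choc","bar") else ((S>110)&(H<25)&(V>90))
        m=m.astype(np.uint8);_,L,st,c=cv2.connectedComponentsWithStats(m)
        l=L[v,u];
        if l==0: print(n,k,"miss",hsv[v,u]);continue
        uv=c[l];print(n,k,uv.round(1),st[l][2:],"plane",onplane(f,*uv,z).round(4),"depth",np.nanmean(P[L==l],0).round(4))
    # tablet plane: dark bluish pixels
    seedpts={"scene":[(300,345)],"side":[(455,300)]}[n]
    for (u,v) in seedpts:
        u,v=int(u*s),int(v*s);patch=P[v-8:v+9,u-8:u+9].reshape(-1,3);patch=patch[~np.isnan(patch).any(1)]
        c=patch.mean(0);nn=np.linalg.svd(patch-c)[2][2];nn*=np.sign(nn[2])
        for i in range(4):
            d=np.abs((P-c)@nn);near=(d<.006)&(np.linalg.norm(P-c,axis=2)<.2)
            q=P[near];c=q.mean(0);nn=np.linalg.svd(q-c)[2][2] if len(q)<5000 else np.linalg.eigh(np.cov(q.T))[1][:,0];nn*=np.sign(nn[2])
        m=near.astype(np.uint8);_,L,st,cc=cv2.connectedComponentsWithStats(m);l=L[v,u]
        cnt=max(cv2.findContours((L==l).astype(np.uint8),0,1)[0],key=cv2.contourArea)
        q=P[L==l]; print(n,"tablet c",q.mean(0).round(4),"n",nn.round(4),"tilt",np.degrees(np.arccos(nn[2])),len(q))
        ax=np.cross([0,0,1],nn);ax/=np.linalg.norm(ax);up=np.cross(nn,ax)
        if up[2]<0: up=-up
        ab=np.c_[(q-c)@up,(q-c)@ax];rr=cv2.minAreaRect(ab.astype(np.float32));print(" rect",rr);print((c+cv2.boxPoints(rr)[:,:1]*up+cv2.boxPoints(rr)[:,1:]*ax).round(4))
    x,y=(222,290) if n=="scene" else (390,245)
    x,y,w,h=(int(a*s) for a in ((200,280,190,130) if n=="scene" else (380,235,150,125)))
    cv2.imwrite(f"pics/tab_{n}.png",cv2.resize(img[y:y+h,x:x+w],None,fx=4,fy=4,interpolation=cv2.INTER_CUBIC));print("crop",x,y)
E
python3 m.py
python3 - <<'E'
import cv2,numpy as np
a=cv2.imread("pics/tab_scene.png");b=cv2.imread("pics/tab_side.png");h=max(a.shape[0],b.shape[0])
o=np.zeros((h,a.shape[1]+b.shape[1],3),np.uint8);o[:a.shape[0],:a.shape[1]]=a;o[:b.shape[0],a.shape[1]:]=b
print(a.shape,b.shape);o=cv2.convertScaleAbs(o,alpha=1.8);o=cv2.resize(o,(800,int(o.shape[0]*800/o.shape[1])));cv2.imwrite("pics/tab.png",o)
E
```

```text
scene choc [342.2 257.8] [ 15  13 157] plane [0.437  0.2763 0.02  ] depth [0.4371 0.2764 0.0202]
scene base [288.8 229.5] [ 20  15 231] plane [0.4815 0.1147 0.017 ] depth [0.4812 0.1143 0.0167]
scene lid [204.9 149.8] [ 15  10 122] plane [ 0.4733 -0.3627  0.015 ] depth [ 0.4726 -0.3641  0.014 ]
scene bar [362.4 273.5] [ 23  18 200] plane [0.4329 0.3428 0.021 ] depth [0.4319 0.342  0.0196]
scene sq [217.2 162.4] [ 17  12 144] plane [ 0.4772 -0.274   0.015 ] depth [ 0.4766 -0.2752  0.0141]
scene fing [230.4 175.6] [ 21  12 115] plane [ 0.4803 -0.1873  0.015 ] depth [ 0.479  -0.1892  0.0133]
scene tablet c [0.7225 0.0099 0.1012] n [-0.5098  0.0041  0.8603] tilt 30.65379655222503 2994
 rect ((0.008826658129692078, 0.013192549347877502), (0.24912770092487335, 0.17581602931022644), 89.72010803222656)
[[ 0.6393  0.122   0.0512]
 [ 0.7906  0.1216  0.1409]
 [ 0.7896 -0.1275  0.1415]
 [ 0.6384 -0.1271  0.0519]]
crop 128 179
side choc [186.3 194.1] [ 9  5 38] plane [0.4341 0.2663 0.02  ] depth [0.4341 0.2662 0.0201]
side base miss [ 16 106 180]
side lid miss [ 16 110 171]
side bar [177.8 186.8] [14  6 37] plane [0.4265 0.3299 0.021 ] depth [0.4274 0.3329 0.019 ]
side sq miss [ 16 109 175]
side fing miss [ 16 109 176]
side tablet c [ 0.7163 -0.0145  0.0971] n [-5.107e-01  4.000e-04  8.597e-01] tilt 30.712557586590552 2394
 rect ((0.011064611375331879, -0.010139510035514832), (0.25378546118736267, 0.17489638924598694), 89.99978637695312)
[[ 0.6399  0.1221  0.0516]
 [ 0.7902  0.122   0.1409]
 [ 0.79   -0.1318  0.1409]
 [ 0.6397 -0.1317  0.0516]]
crop 243 150
(332, 484, 3) (320, 384, 3)
```

View pics/tab.png

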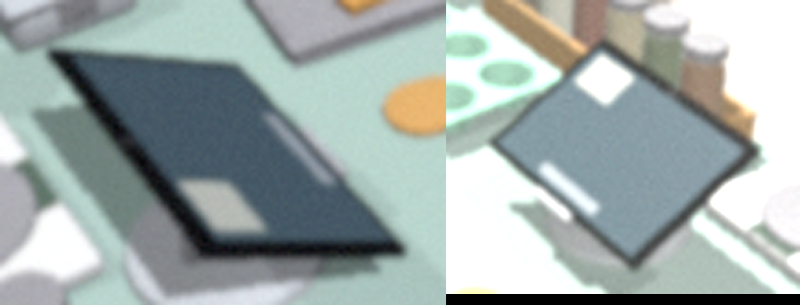

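The tablet fit agrees in both views (normal (-0.51,0,0.86), 30.7° tilt). The lens is mid upper bezel, ≈(0.781,-0.003,0.136). I'll use one yaw for everything (jaws along world x), which clears both the bar and the neighbouring biscuits. Turning first.

Emit:
drive_tool --motion '[[[0, 0, 0], [0, 1, 0], -1], [[0, 0, 0], [0, 1, 0], -1], [[0, 0, 0], [0, 1, 0], -1], [[0, 0, 0], [0, 1, 0], -1], [[0, 0, 0], [0, 1, 0], -1], [[0, 0, 0], [0, 1, 0], -1], [[0, 0, 0], [0, 1, 0], -1], [[0, 0, 0], [0, 1, 0], -1], [[0, 0, 0], [0, 1, 0], -1], [[0, 0, 0], [0, 1, 0], -1], [[0, 0, 0], [0, 1, 0], -1], [[0, 0, 0], [0, 1, 0], -1]]'

```text
time: 1.35
tool_pos: [0.191, 0.5948, 0.2308]
tool_rot: [-0.703, 0.704, 0.074, -0.074]
contact_force: [1.1, -0.1, 0.3]
gripper_width: 1.002
```

Emit:
drive_tool --motion '[[[0, 0, 0], [0, 1, 0], -1], [[0, 0, 0], [0, 1, 0], -1], [[0, 0, 0], [0, 0.44, 0], -1], [[0, 0, 0], [0, 0, 0], -1]]'

```text
time: 1.75
tool_pos: [0.191, 0.5948, 0.2308]
tool_rot: [-0.707, 0.707, -0.0, -0.0]
contact_force: [-0.1, 0.5, -0.1]
gripper_width: 0.997
```

```bash
python3 -c "
from h import *
print(tool().round(3), manip.state()['joint_pos'], delta([.437,.276,.13]))"
```

```text
[[ 1.    -0.    -0.     0.191]
 [ 0.    -0.001  1.     0.595]
 [-0.    -1.    -0.001  0.231]
 [ 0.     0.     0.     1.   ]] [ 1.14100364e+00  5.29146991e-02  1.61344519e+00 -7.09827134e-08
  1.47598022e+00  1.14098760e+00] [  9.83991156   4.03937592 -12.75058665]
```

Emit:
drive_tool --motion '[[[0.82, 0.33, -1], [0, 0, 0], -1], [[0.82, 0.33, -1], [0, 0, 0], -1], [[0.82, 0.33, -1], [0, 0, 0], -1], [[0.82, 0.33, -1], [0, 0, 0], -1], [[0.82, 0.33, -1], [0, 0, 0], -1], [[0.82, 0.33, -1], [0, 0, 0], -1], [[0.82, 0.33, -1], [0, 0, 0], -1], [[0.82, 0.33, -1], [0, 0, 0], -1], [[0.82, 0.33, -1], [0, 0, 0], -1], [[0.82, 0.33, -1], [0, 0, 0], -1], [[0.82, 0.33, -1], [0, 0, 0], -1], [[0.82, 0.33, -1], [0, 0, 0], -1]]'

```text
time: 2.95
tool_pos: [0.4377, 0.2939, 0.1319]
tool_rot: [0.707, -0.707, -0.0, 0.0]
contact_force: [0.5, 0.5, 0.3]
gripper_width: 0.999
```

Emit:
drive_tool --motion '[[[0, 0, -0.75], [0, 0, 0], -1], [[0, 0, 0], [0, 0, 0], -1], [[0, 0, 0], [0, 0, 0], -1]]'

```text
time: 3.25
tool_pos: [0.4371, 0.2763, 0.1323]
tool_rot: [0.707, -0.707, 0.0, -0.0]
contact_force: [-0.6, 0.1, -1.2]
gripper_width: 1.004
```

```bash
cat > w.py <<'E'
from h import *
import sys
# usage: w.py name mode z [uguess vguess]; finds round thing nearest projected point
def find(f,mode,z,guess):
    hsv=cv2.cvtColor(f["img"],cv2.COLOR_BGR2HSV);H,S,V=cv2.split(hsv)
    m=((V<80) if mode=="choc" else ((S>85)&(H<25)&(V>70))).astype(np.uint8)
    m=cv2.morphologyEx(m,cv2.MORPH_OPEN,np.ones((5,5)))
    p=np.linalg.inv(f["T"])@[*guess,z,1];p=f["camera_matrix"]@p[:3];p=p[:2]/p[2]
    best=None
    for c in cv2.findContours(m,0,1)[0]:
        if cv2.contourArea(c)<300: continue
        W=np.array([onplane(f,u,v,z)[:2] for u,v in c[:,0]])
        (cx,cy),r=cv2.minEnclosingCircle((W*1000).astype(np.float32)) 
        e=cv2.fitEllipse((W*1000).astype(np.float32))
        r=dict(uv=c[:,0].mean(0).round(),c=np.array([cx,cy]).round(1),r=round(r,1),ell=np.round(e[0]+e[1],1),area=round(cv2.contourArea((W*1000).astype(np.float32))))
        print(mode,r)
n=sys.argv[1];f=grab("wrist");pickle.dump(f,open(n+".pkl","wb"))
cv2.imwrite(f"pics/{n}.png",f["img"])
for a in sys.argv[2:]:
    mode,z=a.split(":");find(f,mode,float(z),(.4,.2))
print(tool()[:3,3].round(4),manip.state()["contact_force"].round(1))
E
python3 w.py w1 choc:.02 bisc:.017
```

```text
choc {'uv': array([258., 374.]), 'c': array([436.4,  82.9]), 'r': 82.6, 'ell': array([436.5,  94.8,  28. , 194.9]), 'area': 3249}
choc {'uv': array([ 93., 334.]), 'c': array([269.7, 149.1]), 'r': 104.3, 'ell': array([288.3, 131.5, 110.7, 194.7]), 'area': 11905}
choc {'uv': array([420., 332.]), 'c': array([600.7, 150.6]), 'r': 103.9, 'ell': array([583. , 132.1, 111.9, 190.6]), 'area': 11655}
choc {'uv': array([256., 193.]), 'c': array([435.1, 274. ]), 'r': 19.7, 'ell': array([434.9, 274. ,  37.1,  39. ]), 'area': 1135}
choc {'uv': array([248., 108.]), 'c': array([428.9, 338.8]), 'r': 32.2, 'ell': array([429. , 338.8,  22.4,  79.4]), 'area': 1222}
bisc {'uv': array([303., 349.]), 'c': array([479.3, 116. ]), 'r': 31.1, 'ell': array([478.3, 121. ,  47.6,  60.8]), 'area': 1921}
bisc {'uv': array([261., 147.]), 'c': array([438.2, 303. ]), 'r': 94.3, 'ell': array([438.2, 303.3, 145.7, 171.4]), 'area': 17955}
[0.437  0.2767 0.1325] [ 0.1 -0.1  0.1]
```

View pics/w1.png

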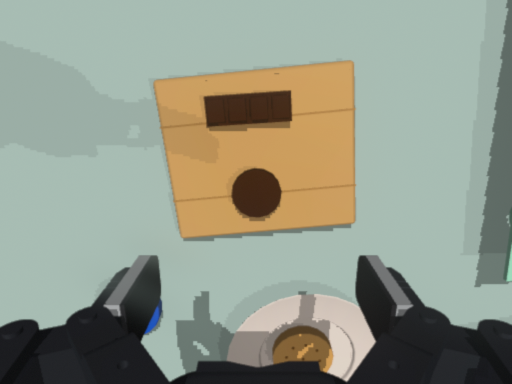

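The wrist view shows the board with the chocolate disc at (256,193) and the bar at (248,108). The base biscuit at (303,349) is partly cut by the gripper. Disc centre is (0.435,0.274). Before descending I'll pre-shape the jaws and measure where the fingertips stand.

Emit:
drive_tool --motion '[[[-0.08, 0, -0.1], [0, 0, 0], -0.2], [[0, 1, 0], [0, 0, 0], -0.2], [[0, 1, 0], [0, 0, 0], -0.2], [[0, 0, 0], [0, 0, 0], -0.2], [[0, 0, 0], [0, 0, 0], -0.2], [[0, 0, 0], [0, 0, 0], -0.2]]'

```text
time: 3.9
tool_pos: [0.4359, 0.2745, 0.0839]
tool_rot: [0.707, -0.707, -0.001, -0.001]
contact_force: [-0.0, 1.5, 0.7]
gripper_width: 0.6
```

```bash
python3 w.py w2 choc:.02 | grep -v "10[0-9]\.";python3 - <<'E'
from h import *
f=pickle.load(open("w2.pkl","rb"));P=cloud(f);T=tool()
Q=(P-T[:3,3])@T[:3,:3]
print(manip.state()["gripper_width"])
m=(np.abs(Q[...,2])<.014)&(P[...,2]>.04)&(Q[...,1]>-.06)
for s in(-1,1):
    q=Q[m&(s*Q[...,0]>.005)];print(s,len(q),"ymax pct",np.percentile(q[:,1],[50,90,97,100]).round(4),"inner x",np.percentile(s*q[:,0],[0,3,50,97]).round(4))
E
```

```text
choc {'uv': array([257., 212.]), 'c': array([435.2, 274.2]), 'r': 19.9, 'ell': array([434.9, 274.2,  37.2,  39.3]), 'area': 1149}
choc {'uv': array([247., 110.]), 'c': array([429. , 338.5]), 'r': 32.1, 'ell': array([428.9, 338.7,  22.3,  79.1]), 'area': 1214}
[0.4361 0.2745 0.0841] [-0.4  0.1  0. ]
0.6026039426503289
-1 7540 ymax pct [-0.0535 -0.0207 -0.0109 -0.0018] inner x [0.0241 0.0266 0.0398 0.0571]
1 7545 ymax pct [-0.0535 -0.0207 -0.0108 -0.0026] inner x [0.022  0.0244 0.0376 0.0549]
```

Emit:
drive_tool --motion '[[[0, 1, 0], [0, 0, 0], -0.2], [[0, 1, 0], [0, 0, 0], -0.2], [[0, 0.5, 0], [0, 0, 0], -0.2], [[0, 0.28, 0], [0, 0, 0], -0.2], [[0, 0, 0], [0, 0, 0], -0.2], [[0, 0, 0], [0, 0, 0], -0.2]]'

```text
time: 4.55
tool_pos: [0.436, 0.2742, 0.0139]
tool_rot: [0.707, -0.707, -0.001, -0.001]
contact_force: [-0.4, -0.2, 0.6]
gripper_width: 0.596
```

Emit:
drive_tool --motion '[[[0, 0, 0], [0, 0, 0], 0.3], [[0, 0, 0], [0, 0, 0], 0.5], [[0, 0, 0], [0, 0, 0], 1], [[0, 0, 0], [0, 0, 0], 1], [[0, 0, 0], [0, 0, 0], 1]]'

```text
time: 5.05
tool_pos: [0.4364, 0.2743, 0.0147]
tool_rot: [0.707, -0.707, -0.001, -0.001]
contact_force: [-1.4, -0.4, 6.0]
gripper_width: 0.423
```

Emit:
drive_tool --motion '[[[0, -0.4, 0], [0, 0, 0], 1], [[0, -0.8, 0], [0, 0, 0], 1], [[0, -1, 0], [0, 0, 0], 1], [[0, -1, 0], [0, 0, 0], 1], [[0.25, -0.6, -0.9], [0, 0, 0], 1], [[0.25, 0, -0.9], [0, 0, 0], 1], [[0.25, 0, -0.9], [0, 0, 0], 1], [[0.25, 0, -0.9], [0, 0, 0], 1], [[0.25, 0, -0.9], [0, 0, 0], 1], [[0.25, 0, -0.9], [0, 0, 0], 1], [[0.24, 0, -0.7], [0, 0, 0], 1], [[0, 0, -0.36], [0, 0, 0], 1]]'

```text
time: 6.25
tool_pos: [0.4792, 0.1111, 0.1087]
tool_rot: [-0.707, 0.707, -0.0, 0.001]
contact_force: [0.1, 0.9, -0.1]
gripper_width: 0.428
```

Emit:
drive_tool --motion '[[[0, 0, 0], [0, 0, 0], 1], [[0, 0, 0], [0, 0, 0], 1]]'

```text
time: 6.45
tool_pos: [0.4784, 0.1126, 0.108]
tool_rot: [0.707, -0.707, 0.0, -0.0]
contact_force: [0.1, 0.1, -0.5]
gripper_width: 0.424
```

```bash
python3 w.py w3 choc:.11 bisc:.017;python3 -c "
from h import *;print(manip.state()['gripper_width'])"
```

```text
choc {'uv': array([284., 330.]), 'c': array([476.4,  40.9]), 'r': 135.2, 'ell': array([482.2,  73.1,  88.6, 253.4]), 'area': 12988}
bisc {'uv': array([262., 353.]), 'c': array([478. , -20.6]), 'r': 46.5, 'ell': array([491.1, -24.2,  25.9, 101.6]), 'area': 1572}
bisc {'uv': array([259., 198.]), 'c': array([478.6, 110.4]), 'r': 29.1, 'ell': array([478.8, 113.2,  50.3,  58.2]), 'area': 2201}
bisc {'uv': array([192.,   6.]), 'c': array([439.3, 239.4]), 'r': 66.7, 'ell': array([367.6, 234.3,  11.2, 239. ]), 'area': 942}
[0.4783 0.1129 0.1079] [-0.7  0.1 -1. ]
0.4198775764081014
```

View pics/w3.png

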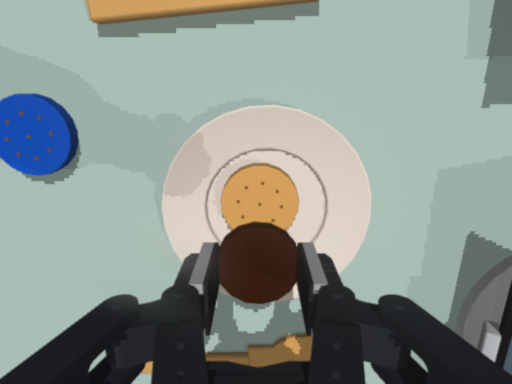

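The disc is held level between the pads, centred at about (258,263). The base biscuit shows at (260,203) with its top edge at row 164. Working out the relative offset.

Run:
```python
from h import *
f=pickle.load(open("w3.pkl","rb"));print("hole",onplane(f,259.5,203.5,.017))
print("left/right/top",onplane(f,221,203,.017),onplane(f,299,203,.017),onplane(f,260,164,.017))
z=.1135
for uv in[(216,263),(300,263),(258,222),(258,304)]: print("choc",onplane(f,*uv,z))
P=cloud(f);print(P[255:275:5,258],P[180,260])
print(manip.state()["tool_pos"])
```

```text
hole [0.47888617 0.10896617 0.017     ]
left/right/top [0.4507548  0.10936997 0.017     ] [0.50774935 0.10933507 0.017     ] [0.47920829 0.13842421 0.017     ]
choc [0.45862613 0.11388576 0.1135    ]
choc [0.49677531 0.11386019 0.1135    ]
choc [0.47770614 0.13392441 0.1135    ]
choc [0.47769332 0.09211177 0.1135    ]
[[0.47770194 0.11743934 0.11260007]
 [0.47770097 0.1150367  0.11284142]
 [0.47770033 0.11238129 0.11266324]
 [0.47769934 0.10994832 0.11292263]] [0.47922697 0.1266926  0.01678802]
[0.47832811 0.1128608  0.10794428]
```

Emit:
drive_tool --motion '[[[0.06, 0.5, -0.14], [0, 0, 0], 1], [[0, 1, 0], [0, 0, 0], 1], [[0, 1, 0], [0, 0, 0], 1], [[0, 0.5, 0], [0, 0, 0], 1], [[0, 0.3, 0], [0, 0, 0], 1], [[0, 0.08, 0], [0, 0, 0], 1], [[0, 0, 0], [0, 0, 0], 1], [[0, 0, 0], [0, 0, 0], 1]]'

```text
time: 7.3
tool_pos: [0.481, 0.1089, 0.0244]
tool_rot: [0.707, -0.707, -0.001, -0.001]
contact_force: [-0.2, 1.0, -0.4]
gripper_width: 0.421
```

```bash
python3 w.py w4 >/dev/null;python3 - <<'E'
from h import *
f=pickle.load(open("w4.pkl","rb"));s=manip.state();print(s["tool_pos"],s["contact_force"],s["gripper_width"])
P=cloud(f);T=tool();m=(np.hypot(*(P[...,:2]-T[:2,3]).transpose(2,0,1))<.012)&(P[...,2]>.015)&(P[...,2]<.04)
print("choc top z",np.percentile(P[m][:,2],[10,50,90]))
E
```

```text
[0.48104835 0.10885113 0.02446604] [ 0.780222    0.19378821 -0.13654941] 0.4214729359368523
choc top z [0.0284508  0.02917456 0.02988061]
```

Emit:
drive_tool --motion '[[[-0.05, 0.1, 0], [0, 0, 0], 1], [[0, 0.04, 0], [0, 0, 0], 1], [[0, 0, 0], [0, 0, 0], 1]]'

```text
time: 7.65
tool_pos: [0.4788, 0.1087, 0.0199]
tool_rot: [0.707, -0.707, -0.0, -0.0]
contact_force: [0.8, -0.5, -0.3]
gripper_width: 0.427
```

Emit:
drive_tool --motion '[[[0, 0.03, 0], [0, 0, 0], 1], [[0, 0, 0], [0, 0, 0], 1]]'

```text
time: 7.85
tool_pos: [0.4789, 0.1088, 0.0198]
tool_rot: [-0.707, 0.707, -0.0, -0.0]
contact_force: [-3.5, -0.1, 5.2]
gripper_width: 0.42
```

Contact (5 N). Releasing gently, then rising.

Emit:
drive_tool --motion '[[[0, 0, 0], [0, 0, 0], 0.1], [[0, 0, 0], [0, 0, 0], 0], [[0, 0, 0], [0, 0, 0], -0.1], [[0, 0, 0], [0, 0, 0], -0.3], [[0, 0, 0], [0, 0, 0], -0.3], [[0, -0.4, 0], [0, 0, 0], -0.3], [[0, -0.8, 0], [0, 0, 0], -0.3], [[0, -1, 0], [0, 0, 0], -0.6], [[0, -1, 0], [0, 0, 0], -1], [[0, -1, 0], [0, 0, 0], -1], [[0, 0, 0], [0, 0, 0], -1], [[0, 0, 0], [0, 0, 0], -1]]'

```text
time: 9.05
tool_pos: [0.4793, 0.1088, 0.1249]
tool_rot: [0.707, -0.707, -0.001, -0.001]
contact_force: [-0.2, -0.5, -1.2]
gripper_width: 1.0
```

```bash
python3 w.py w5 choc:.025 bisc:.017 | grep -v "10[0-9]\."
```

```text
choc {'uv': array([258., 374.]), 'c': array([478.9, -71.5]), 'r': 79.5, 'ell': array([478.8, -60.2,  26.7, 187.7]), 'area': 2991}
bisc {'uv': array([246., 344.]), 'c': array([464.6, -37.3]), 'r': 90.6, 'ell': array([492.9, -34. ,  47.2, 207. ]), 'area': 5522}
bisc {'uv': array([193.,   6.]), 'c': array([438. , 238.6]), 'r': 65.4, 'ell': array([369.4, 234.3,  11. , 231.4]), 'area': 913}
[0.4784 0.1087 0.1236] [ 0.2  1.  -0.7]
```

View pics/w5.png

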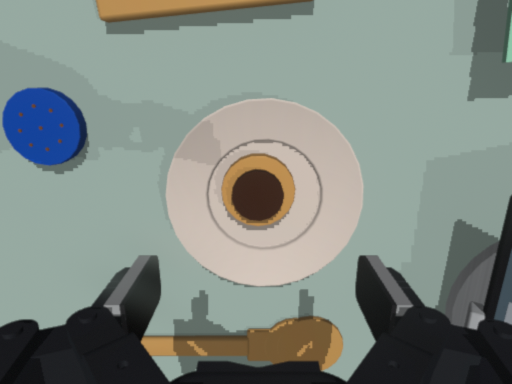

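The disc sits flat on the biscuit at (258,195), with biscuit showing all round; the plate is undisturbed. The grep hid the numbers, so I'm recomputing them along with the next move.

Run:
```python
from h import *
f=pickle.load(open("w5.pkl","rb"));H,S,V=cv2.split(cv2.cvtColor(f["img"],cv2.COLOR_BGR2HSV))
box=np.zeros_like(V);box[140:245,205:310]=1
for nm,m,z in(("choc",V<80,.025),("bisc",(S>85)&(H<25),.017)):
    m=cv2.morphologyEx((m&(box>0)).astype(np.uint8),cv2.MORPH_OPEN,np.ones((3,3)));c=max(cv2.findContours(m,0,1)[0],key=cv2.contourArea)[:,0]
    W=np.array([onplane(f,u,v,z)[:2]*1000 for u,v in c]).astype(np.float32);print(nm,cv2.minEnclosingCircle(W),cv2.fitEllipse(W))
P=cloud(f);print("choc z",np.percentile(P[185:205,248:268,2],[5,50,95]))
print(delta([.471,-.365,.125]))
```

```text
choc ((478.3367004394531, 108.48699188232422), 19.916061401367188) ((478.2186584472656, 108.54637145996094), (37.60164260864258, 39.193756103515625), 179.2903289794922)
bisc ((478.7694396972656, 109.77540588378906), 29.294042587280273) ((478.7503356933594, 109.71766662597656), (55.9678840637207, 57.79893493652344), 177.8594512939453)
choc z [nan nan nan]
[ -0.29432392  -0.05277111 -18.94879476]
```

The disc is centred within about 1.3 mm. Moving to the lid at the far end of the tray.

Emit:
drive_tool --motion '[[[0, 0, -1], [0, 0, 0], -1], [[0, 0, -1], [0, 0, 0], -1], [[0, 0, -1], [0, 0, 0], -1], [[0, 0, -1], [0, 0, 0], -1], [[0, 0, -1], [0, 0, 0], -1], [[0, 0, -1], [0, 0, 0], -1], [[0, 0, -1], [0, 0, 0], -1], [[0, 0, -1], [0, 0, 0], -1], [[0, 0, -1], [0, 0, 0], -1], [[0, 0, -1], [0, 0, 0], -1], [[0, 0, -1], [0, 0, 0], -1], [[0, 0, -1], [0, 0, 0], -1]]'

```text
time: 10.3
tool_pos: [0.4776, -0.1917, 0.122]
tool_rot: [0.708, -0.706, 0.001, 0.001]
contact_force: [0.7, 0.1, -0.0]
gripper_width: 0.999
```

Emit:
drive_tool --motion '[[[-0.05, 0, -1], [0, 0, 0], -1], [[-0.05, 0, -1], [0, 0, 0], -1], [[-0.05, 0, -1], [0, 0, 0], -1], [[-0.05, 0, -1], [0, 0, 0], -1], [[-0.05, 0, -1], [0, 0, 0], -1], [[-0.05, 0, -1], [0, 0, 0], -1], [[0, 0, -0.95], [0, 0, 0], -1], [[0, 0, 0], [0, 0, 0], -1], [[0, 0, 0], [0, 0, 0], -1], [[0, 0, 0], [0, 0, 0], -1]]'

```text
time: 11.3
tool_pos: [0.4708, -0.3637, 0.1228]
tool_rot: [0.708, -0.706, 0.0, 0.001]
contact_force: [-0.7, -0.1, -0.7]
gripper_width: 1.002
```

```bash
python3 w.py w6 bisc:.015
```

```text
bisc {'uv': array([259., 200.]), 'c': array([ 470.8, -370.7]), 'r': 29.5, 'ell': array([ 470.6, -370.9,   56. ,   58.4]), 'area': 2566}
bisc {'uv': array([263.,  82.]), 'c': array([ 473.9, -284. ]), 'r': 35.2, 'ell': array([ 474. , -283.9,   59.6,   59.9]), 'area': 2576}
[ 0.471  -0.3637  0.1232] [-0.1  0.2 -0.2]
```

View pics/w6.png

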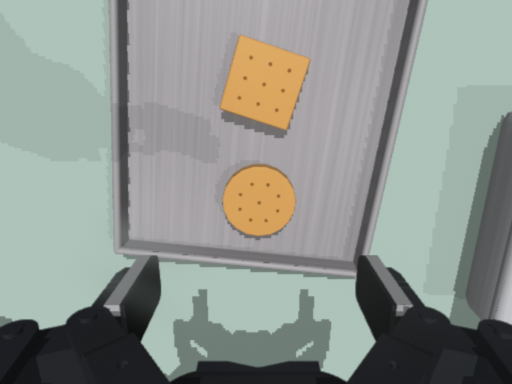

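The round biscuit is at (259,200), world (0.471,-0.371); the square is at (265,82) and well clear. Descending.

Emit:
drive_tool --motion '[[[0.04, 0, -0.28], [0, 0, 0], -0.7], [[0, 1, 0], [0, 0, 0], -0.7], [[0, 1, 0], [0, 0, 0], -0.7], [[0, 1, 0], [0, 0, 0], -0.7], [[0, 1, 0], [0, 0, 0], -0.7], [[0, 0.5, 0], [0, 0, 0], -0.7], [[0, 0.2, 0], [0, 0, 0], -0.7], [[0, 0, 0], [0, 0, 0], -0.7], [[0, 0, 0], [0, 0, 0], -0.7]]'

```text
time: 12.25
tool_pos: [0.4731, -0.3728, 0.008]
tool_rot: [-0.707, 0.708, 0.001, 0.001]
contact_force: [-0.1, -0.2, 0.6]
gripper_width: 0.849
```

Run:
```python
from h import *
s=manip.state();print(s["tool_pos"],s["contact_force"],s["gripper_width"],tool().round(3).tolist())
```

```text
[ 0.47309081 -0.37277109  0.00798264] [-0.10048977 -0.21579812  0.64693284] 0.8492670759329494 [[1.0, 0.002, 0.0, 0.473], [-0.0, -0.002, 1.0, -0.373], [0.002, -1.0, -0.002, 0.008], [0.0, 0.0, 0.0, 1.0]]
```

Emit:
drive_tool --motion '[[[-0.04, 0.18, 0.06], [0, 0, 0], -0.7], [[0, 0, 0], [0, 0, 0], -0.7], [[0, 0, 0], [0, 0, 0], -0.45], [[0, 0, 0], [0, 0, 0], -0.3], [[0, 0, 0], [0, 0, 0], 0], [[0, 0, 0], [0, 0, 0], 1], [[0, 0, 0], [0, 0, 0], 1], [[0, 0, 0], [0, 0, 0], 1]]'

```text
time: 13.05
tool_pos: [0.4718, -0.3711, 0.0031]
tool_rot: [-0.707, 0.707, 0.0, 0.0]
contact_force: [-0.1, 0.4, 5.8]
gripper_width: 0.649
```

Emit:
drive_tool --motion '[[[0, -0.3, 0], [0, 0, 0], 1], [[0, -0.5, 0], [0, 0, 0], 1], [[0, -0.5, 0], [0, 0, 0], 1], [[0, -0.7, 0], [0, 0, 0], 1], [[0, -1, 0], [0, 0, 0], 1], [[0, -1, 0], [0, 0, 0], 1], [[0, 0, 0], [0, 0, 0], 1], [[0, 0, 0], [0, 0, 0], 1]]'

```text
time: 13.85
tool_pos: [0.4716, -0.3709, 0.1032]
tool_rot: [-0.707, 0.708, 0.001, 0.001]
contact_force: [0.0, 0.7, -0.3]
gripper_width: 0.645
```

```bash
python3 w.py w7;python3 - <<'E'
from h import *
f=pickle.load(open("w7.pkl","rb"));T=tool();Q=(cloud(f)-T[:3,3])@T[:3,:3]
H,S,V=cv2.split(cv2.cvtColor(f["img"],cv2.COLOR_BGR2HSV))
m=(S>85)&(H<25)&(Q[...,1]<.02)&(Q[...,1]>-.03)&(np.abs(Q[...,0])<.04)&(np.abs(Q[...,2])<.05)
c=max(cv2.findContours(m.astype(np.uint8),0,1)[0],key=cv2.contourArea);M=np.zeros(m.shape,np.uint8);cv2.drawContours(M,[c],-1,1,-1)
q=Q[(cv2.erode(M,np.ones((7,7)))>0)];q=q[~np.isnan(q).any(1)];e=np.linalg.svd(q-q.mean(0),full_matrices=False)[2][2]
print("top centre",q.mean(0),"normal tool",e,"rng",np.percentile(Q[M>0],[1,99],axis=0).round(4))
print(manip.state()["gripper_width"])
E
```

```text
[ 0.4709 -0.3702  0.1017] [ 0.8  0.3 -0.1]
top centre [-0.00010624 -0.0128985   0.00103918] normal tool [ 0.00173131  0.99996861 -0.00773208] rng [[nan nan nan]
 [nan nan nan]]
0.6462041969861668
```

View pics/w7.png

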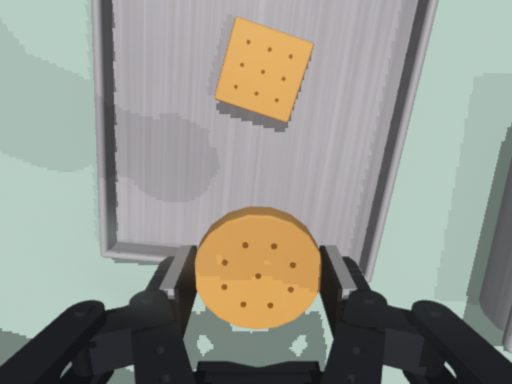

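The lid is held level at (258,268), its top 13 mm behind the TCP, so the underside is at the TCP plane. Lifting towards the tablet to see the lens from close by.

Emit:
drive_tool --motion '[[[0, -0.6, 0], [0, 0, 0], 1], [[0, -0.9, 0], [0, 0, 0], 1], [[0, -0.9, 0.3], [0, 0, 0], 1], [[0.3, -0.9, 0.7], [0, 0, 0], 1], [[0.5, -0.9, 0.9], [0, 0, 0], 1], [[0.5, -0.9, 0.9], [0, 0, 0], 1], [[0.5, -0.9, 0.9], [0, 0, 0], 1], [[0.5, -0.9, 0.9], [0, 0, 0], 1], [[0.5, -0.9, 0.9], [0, 0, 0], 1], [[0.5, 0, 0.9], [0, 0, 0], 1], [[0.5, 0, 0.9], [0, 0, 0], 1], [[0.5, 0, 0.9], [0, 0, 0], 1]]'

```text
time: 15.1
tool_pos: [0.5789, -0.1644, 0.2971]
tool_rot: [0.707, -0.707, 0.0, 0.0]
contact_force: [0.3, 0.5, 0.8]
gripper_width: 0.645
```

Emit:
drive_tool --motion '[[[0.5, 0, 0.9], [0, 0, 0], 1], [[0.5, 0, 0.9], [0, 0, 0], 1], [[0, 0, 0.9], [0, 0, 0], 1], [[0, 0, 0.9], [0, 0, 0], 1], [[0, 0, 0.7], [0, 0, 0], 1], [[0, 0, 0], [0, 0, 0], 1], [[0, 0, 0], [0, 0, 0], 1]]'

```text
time: 15.8
tool_pos: [0.6037, -0.0581, 0.297]
tool_rot: [-0.707, 0.707, -0.0, -0.0]
contact_force: [-0.8, -0.2, -0.3]
gripper_width: 0.644
```

```bash
python3 w.py w8;python3 - <<'E'
from h import *
f=pickle.load(open("w8.pkl","rb"));p=np.linalg.inv(f["T"])@[.781,-.003,.1357,1];p=f["camera_matrix"]@p[:3];p=p[:2]/p[2];print(p)
u,v=int(p[0]),int(p[1]);u0=max(0,min(u-70,372));v0=max(0,min(v-60,264))
c=cv2.resize(f["img"][v0:v0+120,u0:u0+140],None,fx=5,fy=5,interpolation=cv2.INTER_CUBIC);cv2.imwrite("pics/lens.png",cv2.convertScaleAbs(c,alpha=2));print(u0,v0)
E
```

```text
[ 0.6037 -0.0586  0.297 ] [-0.3 -0.  -0.7]
[460.94641876 113.7309537 ]
372 53
```

View pics/lens.png

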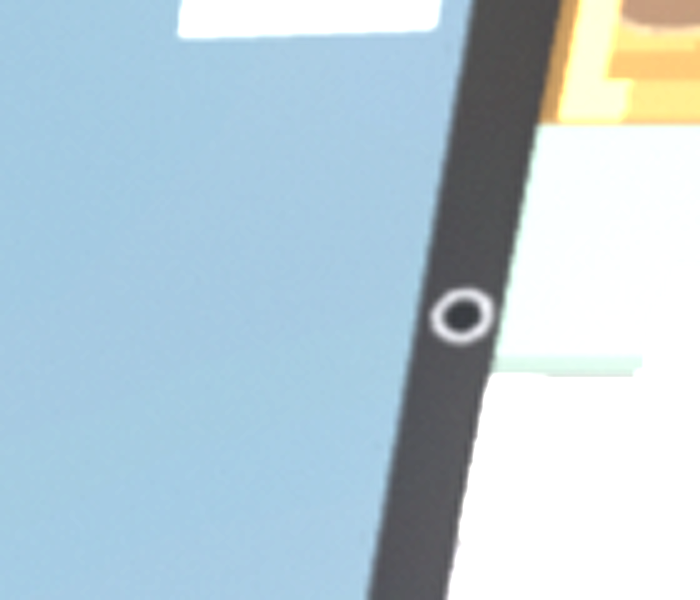

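The lens ring is clearly visible at full-image pixel (464,116). Intersecting its ray with the tablet plane, and re-fitting that plane from this view.

```bash
cat > t.py <<'E'
from h import *
f=pickle.load(open("w8.pkl","rb"));P=cloud(f)
n=np.array([-.51,.002,.86]);c0=np.array([.715,-.003,.0964])
m=(np.abs((P-c0)@n)<.008)&(np.linalg.norm(P-c0,axis=2)<.14)
q=P[m];c=q.mean(0);nw=np.linalg.eigh(np.cov(q.T))[1][:,0];nw*=np.sign(nw[2]);print("wrist plane",nw.round(4),c.round(4),"offset vs side",(c-c0)@n,len(q))
K=f["camera_matrix"];d=f["T"][:3,:3]@np.linalg.solve(K,[464,115.8,1]);o=f["T"][:3,3]
for a,b in((n,c0),(nw,c)): print("lens",(o+d*((b-o)@a)/(d@a)).round(4))
E
python3 t.py
```

```text
wrist plane [-0.5076 -0.      0.8616] [ 0.7238 -0.0048  0.1013] offset vs side -0.00030218641729166766 40019
lens [ 0.7833 -0.0047  0.1369]
lens [ 0.7835 -0.0047  0.1365]
```

Emit:
drive_tool --motion '[[[0, 0, 0], [0, 0, -0.6], 1], [[0, 0, 0], [0, 0, -0.8], 1], [[0, 0, 0], [0, 0, -0.8], 1], [[0, 0, 0], [0, 0, -0.8], 1], [[0, 0, 0], [0, 0, -0.8], 1], [[0, 0, 0], [0, 0, -0.8], 1], [[0, 0, 0], [0, 0, -0.8], 1], [[0, 0, 0], [0, 0, -0.72], 1], [[0, 0, 0], [0, 0, 0], 1], [[0, 0, 0], [0, 0, 0], 1]]'

```text
time: 16.85
tool_pos: [0.6036, -0.0588, 0.2971]
tool_rot: [-0.682, 0.682, 0.186, 0.187]
contact_force: [-0.3, 0.5, 0.3]
gripper_width: 0.645
```

```bash
cat > chk.py <<'E'
from h import *
L=np.array([.7834,-.0046,.1367]);n=np.array([-.5095,0,.8605]);Rt=np.c_[[.8605,0,.5095],[.5095,0,-.8605],[0,1,0]]
T=tool();u=T[:3,:3]@[0,-.0009,.0007]+T[:3,3]
print("delta units",delta(L+n*.147-T[:3,:3]@[0,-.0009,.0007]).round(3),"rot units",(R.from_matrix(T[:3,:3].T@Rt).as_rotvec(degrees=True)/5).round(3))
print("dist",(u-L)@n,"lateral",Rt.T@(u-L),T[:3,3],manip.state()["gripper_width"],manip.state()["joint_pos"])
E
python3 chk.py
```

```text
delta units [2.923 3.337 2.148] rot units [ 0.011 -0.012 -0.017]
dist 0.23058816235728297 lateral [-0.07299915 -0.23058816 -0.05354188] [ 0.60356503 -0.05884275  0.29714498] 0.6448546106147465 [-0.28640772 -0.35961274  1.93624865  0.16466059  1.05552245 -0.32899003]
```

Emit:
drive_tool --motion '[[[0.3, 0.3, 0.2], [0, 0, 0], 1], [[0.5, 0.6, 0.4], [0, 0, 0], 1], [[0.6, 0.7, 0.4], [0, 0, 0], 1], [[0.6, 0.7, 0.45], [0, 0, 0], 1], [[0.5, 0.6, 0.4], [0, 0, 0], 1], [[0.42, 0.44, 0.3], [0, 0, 0], 1], [[0, 0, 0], [0, 0, 0], 1], [[0, 0, 0], [0, 0, 0], 1]]'

```text
time: 17.65
tool_pos: [0.7097, -0.0039, 0.2618]
tool_rot: [0.682, -0.682, -0.186, -0.186]
contact_force: [0.2, -0.5, -1.0]
gripper_width: 0.65
```

```bash
python3 chk.py
```

```text
delta units [-0.012 -0.037 -0.056] rot units [-0.003  0.006 -0.02 ]
dist 0.1460863152094685 lateral [ 0.00030628 -0.14608632  0.00140436] [ 0.70969387 -0.00389538  0.26178172] 0.6495254499411545 [-0.13807146 -0.07806113  1.75631821  0.08725087  0.93656108 -0.17140343]
```

Emit:
drive_tool --motion '[[[0, -0.03, -0.05], [0, 0, 0], 1], [[0, 0, 0], [0, 0, 0], 1], [[0, 0, 0], [0, 0, 0], 1], [[0, 0, 0], [0, 0, 0], 1]]'

```text
time: 18.05
tool_pos: [0.7086, -0.0058, 0.2635]
tool_rot: [-0.682, 0.682, 0.187, 0.187]
contact_force: [0.5, -1.1, -1.2]
gripper_width: 0.643
```

```bash
python3 chk.py
python3 - <<'E'
from h import *
a=grab("scene");b=grab("side");P=cloud(a)
T=tool()
for f in(a,b):
    P=cloud(f);Q=(P-T[:3,3])@T[:3,:3];H,S,V=cv2.split(cv2.cvtColor(f["img"],cv2.COLOR_BGR2HSV))
    m=(S>85)&(H<25)&(V>50)&(np.linalg.norm(Q,axis=2)<.045);q=Q[m];print("lid pix",m.sum(),np.percentile(q,[2,50,98],axis=0).round(4).tolist() if m.sum() else "")
    c0=np.array([.715,-.003,.0964]);n=np.array([-.51,.002,.86]);t=(np.abs((P-c0)@n)<.006)&(np.linalg.norm(P-c0,axis=2)<.16);q=P[t];e=np.linalg.eigh(np.cov(q.T))[1][:,0];print("tablet n",e*np.sign(e[2]),((q-c0)@n).mean())
o=np.hstack([a["img"][60:330,90:490],b["img"][90:360,150:512]]);cv2.imwrite("pics/fin.png",o);print(o.shape)
E
```

```text
delta units [-0.008  0.044  0.022] rot units [ 0.005 -0.005  0.001]
dist 0.1481041482116298 lateral [ 0.00019615 -0.14810415 -0.00054025] [ 0.70857173 -0.00584062  0.26346282] 0.6430797863883395 [-0.1415475  -0.08275665  1.75837426  0.08879627  0.93751897 -0.17419269]
lid pix 215 [[-0.0278, -0.0143, -0.0225], [0.0006, -0.0124, 0.0136], [0.0243, -0.0022, 0.028]]
tablet n [-0.50409595  0.00369292  0.86363976] 0.00029557845258738224
lid pix 171 [[-0.0254, -0.0158, -0.0298], [-0.0004, -0.012, -0.0084], [0.0253, -0.0047, 0.0206]]
tablet n [-5.08827050e-01  3.85812705e-04  8.60868680e-01] -0.00012929476644645593
(270, 762, 3)
```

View pics/fin.png

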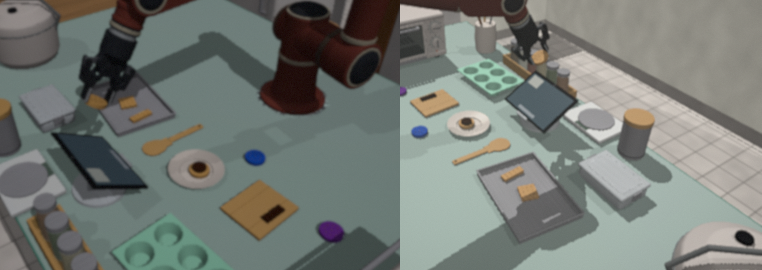

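The final views show the disc on the base biscuit, with the plate and tablet where they were, and the lid held level above the tablet. Handing in.

```bash
python3 -c "
from plant import manip
print(manip.job_done())"
```

```text
the job is handed in; nothing more can be done
None
```

The job is handed in, at about 18 s of robot time. The chocolate disc is on the biscuit on the plate, and the arm is still holding the round lid biscuit in front of the tablet camera.

- **Chocolate disc:** it lies flat on the bottom biscuit, let go, about 1.3 mm off centre. In the last wrist picture of it, biscuit shows all round. One depth check of its height on the biscuit gave no reading, so "flat" rests on that picture and on the contact felt when I set it down.
- **Lid biscuit:** its underside faces the lens, about 148 mm away. It is within 1 mm of centred and within about 0.1° of square to the fitted line of sight. The grip held steady, with the gripper opening at 0.64.
- **Everything else:** the tablet's fitted plane matched its starting one to within 0.3 mm. The plate, tray and other biscuits look unmoved in the final pictures, but I did not measure them again. The contact forces I read stayed around 6 N or less.

The one disagreement was in position: the fixed scene camera and the wrist camera differed by 2 to 8 mm on the pieces. I went by the wrist camera.

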